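# Scoop printed feet into the round tub

### The job

Take the scoop by its upright grip and use it to scoop up the three printed feet from the parts tray, lifting all three together in the scoop, then tip them into the round white tub (not the square bin). Do not pick up or touch the feet with the fingers. Finally put the scoop back flat on the floor of the tray and let go of it; the tub must be left standing upright.

Things in the scene. Friction and masses are not known exactly. Their poses are not given: they have to be found in the camera images.
- tray: Fixed grey tray, inside 260 (x) x 124 (y) mm, 4 mm walls and floor, walls to 29 mm above the counter. Origin: centre of its underside. x runs along its length, away from the robot (turned up to 15 degrees). The wall at the near end (inner face at x = -130 mm) is higher, to 49 mm: sliding the scoop flat along the floor right up to that wall makes the feet ride over the lip into the pan.
- scoop_grip (a point): Grip point of the loose scoop (150 g), on its upright black blade: 12 mm thick (x), 36 mm wide (y), top 20 mm above this point; take it from above, fingers closing along x. Axes: x from mouth to back, z up. The pan's underside is 85 mm below this point, which starts 89 mm above the counter. The scoop starts flat in the tray's far half, mouth to the high wall, within 3 degrees of the tray's x.
- scoop_lip (a point): Middle of the scoop's lip, at the pan's underside: 104 mm in -x and 85 mm below the grip point, same axes. The aluminium pan is 110 mm long, 100 mm wide, floor 1.5 mm thick, its mouth at -x open; side walls 26 mm high end 25 mm short of the lip, back wall 28 mm high and 12 mm thick under the blade.
- foot_1: One white 3D-printed bun-shaped furniture foot, 26 mm across, 16 mm high, 12 g, flats 10 mm across top and bottom, rounded edges, slippery (slides on a 25 degree slope). Lies flat and loose in the tray between the scoop's lip and the high wall, less than 25 mm from the tray's middle line. Origin at its centre.
- foot_2: Second, alike: white 3D-printed bun-shaped furniture foot, 26 mm across, 16 mm high, 12 g, flats 10 mm across top and bottom, rounded edges, slippery (slides on a 25 degree slope). Lies flat and loose in the tray between the scoop's lip and the high wall, less than 25 mm from the tray's middle line. Origin at its centre.
- foot_3: Third, alike: white 3D-printed bun-shaped furniture foot, 26 mm across, 16 mm high, 12 g, flats 10 mm across top and bottom, rounded edges, slippery (slides on a 25 degree slope). Lies flat and loose in the tray between the scoop's lip and the high wall, less than 25 mm from the tray's middle line. Origin at its centre.
- tub: Loose round white plastic tub, open at the top, 60 mm high, 130 mm across the rim and 116 mm across the base, wall and floor 4 mm thick, 350 g. Origin at the centre of its underside, z up. Beside it stands a square white open bin of the same height (115 mm wide) that is not the target; either may be the one nearer the tray.

How it is judged:
By the outcome, as a careful person would: the job done as asked, in the order asked, and still so for the second after the job is handed in, with the robot touching nothing.
It also fails if it takes over 64 s, if anything falls off the work surface, if the arm or the gripper's body presses on something with over 40 N, if the wrist force passes 120 N, or if a joint passes its speed limit or range.

### The arm

A 7-joint arm with a two-finger parallel gripper is mounted at the origin on the work surface. World frame = base frame: x ahead of the robot, y to its left, z up, the work surface at z = 0. Lengths are in m, angles in degrees, forces in N, time in s.
With the tool pointing down it reaches from about 0.425 to 0.875 m from the base axis. Payload 4.7 kg.
Tool frame: the origin (TCP) lies at the very end of the fingers, on their centre line; the grasp point (between the pads) lies 19 mm behind it; z points along the fingers, y is the line along which they close (so a half turn about z gives the same grasp; the last joint's range is limited). The gripper opens to 87 mm and grips with 3 to 60 N. Pads are 19 mm wide; open, the fingers measure 117 mm over their backs; the gripper's body (75 mm by 190 mm) begins 51 mm behind the grasp point.
Start: joints at [-76.427, 18.392, -4.016, 83.108, 1.295, 78.541, -3.26], TCP at [0.144, 0.634, 0.223] pointing down, gripper open.
Joint ranges: [-163.93, 163.93], [-17.29, 119.83], [-79.2, 71.16], [3.27, 140.29], [-89.18, 269.18], [5.43, 117.66], [-154.24, 154.24]. Speed limits (degrees/s): [147.25, 147.25, 180, 180, 180, 180, 180].

### API

Orientations are given as [roll, pitch, yaw] about the fixed x, y, z axes, in that order (R = Rz(yaw) Ry(pitch) Rx(roll)).
In Python, from cell import get_obs, eyes, env gives the robot as it stands.
- The arm moves only by the tool servo_tool, never from a script. Its argument "series" is a list that holds one entry, the list of rows, each a list of 7 numbers: the shift along the tool's x, y, z in units of 300 mm (1.0 is 300 mm), then the turn, a rotation vector about the tool's x, y, z in units of pi rad (1.0 is pi rad), then the opening, from 0 (shut) to 1 (fully open). In form: [[[tx, ty, tz, wx, wy, wz, gripper], ...]]. A call has 1 to 12 rows; each row is the pose to reach, as a shift and turn from the pose commanded when the call began, along the tool's axes at that moment, turning the shorter way round; what a row does not reach only later rows make up. A row lasts 1/12 s, in which the tool goes at most 41.7 mm and 7.16 degrees, less where a joint would pass 70% of its speed; a pose out of reach is approached as far as the arm can. A call with a number of a shift or a turn outside -1 to 1 is refused whole. A call with a gripper value outside its range is refused whole. The fingers move at their own pace and stop on an object; "grip_force" is the grip in N (left out, the last holds). Time passes only in rows, so rows that repeat a pose let the fingers close. It gives the time, the measured TCP pose, the force, the opening and the grip force at its end, in the units of the state.
- get_obs(): the state, without advancing time (a new reading comes with each control period).
- eyes.read_camera(name): name is "scene" or "top" or "wrist"; returns a dict with "frame" (420x560x3 uint8, red, green, blue), "depth" (420x560 float32, m along the optical axis (not along the pixel's ray), 0 where there is no reading), "fx", "fy", "cx", "cy" (pixels), "origin" and "rotation" of the camera in the world; the wrist camera has in their place "mount" (4x4, takes a point from camera to tool coordinates, whose origin is the TCP and whose axes are the flange's). Camera axes: x right, y down, z forward; pixel columns grow to the right and rows downward; lengths in m; the calibration is good to about 2 mm. A picture is of the moment at which its call begins: read the wrist's pose just before it.
- env.sign_off(): hands the job in; it is judged then, once.
The state is a dict: "time_s": time; "qpos": joint angles; "joint_velocities": joint speeds; "effort": joint torques, N m; "tool_pos": TCP position; "tool_rot": TCP orientation; "force": force on the tool from outside, world axes, zero at the start; "wrist_torque": the same for the moment, N m; "grip_width": finger opening in m; "grasp_force": force on a finger pad.
Only numpy, scipy, OpenCV 4.12 (cv2) and the standard library are available. Lean on these libraries where they do the work, as an engineer would, in place of code of your own. Each camera call takes 0.05 s, during which the arm holds its last target. There are 200 camera calls.

## Working session

There is one attempt and no reset: what is moved stays moved. The work goes in short steps, Python scripts to look and compute and a tool call to move; the robot and the scene stay as the last step left them, time stands still between calls to the robot, and variables do not carry over. Pictures are saved under pics/ and viewed, at most 10 in all, crops included, and the job is handed in when it is done.

Besides the shell and the picture viewer there is one more tool, called after "Emit:" by a JSON object that holds its "name" and its "arguments", one argument or row to a line. servo_tool: Moves the arm, as the interface text tells. Shifts and turns lie within -1 to 1; 1 stands for 300 mm of shift or pi rad of turn. Its arguments: {"type":"object","properties":{"series":{"type":"array"},"grip_force":{"type":"number"}},"required":["series"]}

```bash
mkdir -p pics; ls; python3 - <<'E'
from cell import get_obs, eyes, env
import cv2,numpy as np,pickle
o=get_obs(); print(o)
for n in ("top","scene"):
    c=eyes.read_camera(n); pickle.dump(c,open(f"pics/{n}0.pkl","wb"))
    cv2.imwrite(f"pics/{n}0.png",c["frame"][...,::-1]); print(n,c["fx"],c["cx"],c["cy"],c["origin"],c["rotation"])
E
```

```text
pics
{'time_s': 0.0, 'qpos': array([-76.42734719,  18.43922829,  -4.01625553,  83.17614332,
         1.2949788 ,  78.5386283 ,  -3.26160246]), 'joint_velocities': array([ 0.03830081, -0.06262248,  0.08879361,  0.03855221,  0.02886515,
       -0.05814301,  0.06899258]), 'effort': array([-3.11277090e-04, -4.91296148e+01, -4.03993204e-01, -3.12523520e+01,
       -6.39570644e-02,  4.36169305e-02,  1.59606743e-04]), 'tool_pos': array([0.14353667, 0.63338846, 0.2214488 ]), 'tool_rot': array([-1.79891244e+02,  5.45640570e-03,  1.67236210e+02]), 'force': array([0.01591471, 0.03800698, 0.53832258]), 'wrist_torque': array([ 0.04813019, -0.00188031,  0.01162963]), 'grasp_force': 0.0, 'grip_width': 0.0871166264056549}
top 502.2076537688092 277.6213618256206 211.06624390475037 [ 0.47773569 -0.06402929  1.0124244 ] [-176.92479301   -0.52521706  -88.47845188]
scene 518.948179388372 278.70713643264315 214.94326339511457 [1.12874265 0.0069954  0.84153877] [-142.35179951   -0.30163894   97.54784738]
```

View pics/top0.png

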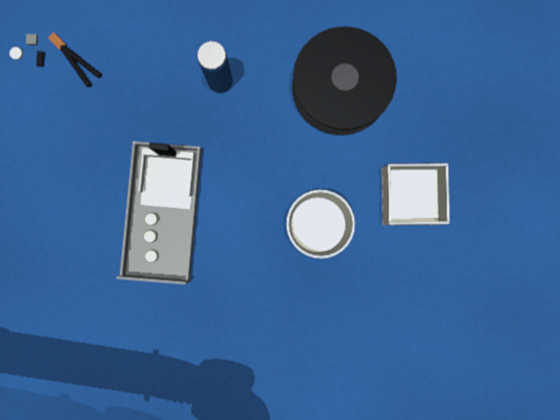

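View pics/scene0.png

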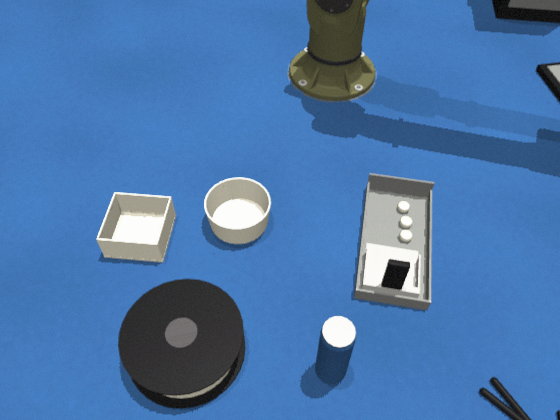

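Top view: tray from (133,143) to (187,283), high wall at the bottom (nearer the robot). The blade is near (162,149) and the feet at (151,218), (150,237) and (151,256). The round tub is at (320,224) and the square bin at (415,194). The scene view agrees with this.

```bash
cat > h.py <<'E'
import numpy as np,cv2,pickle
from scipy.spatial.transform import Rotation as R
def cloud(c,T=None):
    v,u=np.mgrid[:420,:560]; d=c["depth"].astype(float)
    P=np.stack([(u-c["cx"])/c["fx"]*d,(v-c["cy"])/c["fy"]*d,d],-1)
    if T is not None: return P@T[:3,:3].T+T[:3,3]
    r=np.asarray(c["rotation"]); M=r if r.shape==(3,3) else R.from_euler("xyz",r,degrees=True).as_matrix()
    return P@M.T+np.asarray(c["origin"])
def rect(p): 
    (c,s,a)=cv2.minAreaRect((p[:,:2]*1000).astype(np.float32)); return np.round(c,1),np.round(s,1),round(a,2)
E
python3 - <<'E'
from h import *
for n in("top","scene"):
    c=pickle.load(open(f"pics/{n}0.pkl","rb")); P=cloud(c); f=c["frame"].astype(int); x,y,z=P[...,0],P[...,1],P[...,2]
    print(n,"table z",np.median(z[(f[...,2]>f[...,0]+60)&(c["depth"]>0)]))
    tr=(x>.3)&(x<.7)&(y>.07)&(y<.3)&(c["depth"]>0)
    t=tr&(z>.012)&(z<.06); print("tray",rect(P[t]))
    b=tr&(z>.06); print("blade z",np.percentile(z[b],[50,99]), rect(P[b&(z>.098)]), b.sum())
    w=tr&(f.min(-1)>200)&(z<.02); 
    ft=tr&(f.min(-1)>130)&(z>.012)&(z<.026)
    k,l,s,ce=cv2.connectedComponentsWithStats(ft.astype(np.uint8))
    for i in range(1,k):
        if s[i,4]>30: q=P[l==i]; print("blob",s[i,4],ce[i].round(),q[:,:2].mean(0).round(4),np.percentile(q[:,2],95).round(4),rect(q))
    h=(x>.3)&(x<.6)&(y>-.25)&(y<-.02)&(z>.054)&(z<.07)&(f.min(-1)>80); print("tub",rect(P[h]),cv2.minEnclosingCircle((P[h][:,:2]*1000).astype(np.float32)),np.median(z[h]))
    h=(x>.3)&(x<.65)&(y<-.25)&(y>-.45)&(z>.05)&(z<.07)&(f.min(-1)>80)
    if h.any(): print("bin",rect(P[h]))
    for nm,q in(("bottle",(x>.62)&(x<.85)&(y>0)&(y<.12)&(z>.04)),("pot",(x>.55)&(y<-.03)&(z>.04))): print(nm,rect(P[q]),np.percentile(z[q],98))
E
```

```text
top table z 0.00046993111663540255
tray (array([523. , 159.3]), array([133.6, 268.1]), 86.88)
blade z [0.10712073 0.1123305 ] (array([638. , 147.6]), array([34.8, 12.6]), 87.69) 236
blob 118 [150. 219.] [0.5084 0.1791] 0.0223 (array([509. , 180.1]), array([22.7, 23.8]), 64.06)
blob 114 [149. 237.] [0.4742 0.1799] 0.0221 (array([474.3, 180.6]), array([21.8, 21.9]), 1.42)
blob 122 [151. 256.] [0.4356 0.1757] 0.022 (array([435.5, 176. ]), array([21.9, 23.8]), 66.21)
tub (array([ 507. , -152.7]), array([128.1, 128. ]), 83.24) ((506.9312744140625, -152.81495666503906), 64.80363464355469) 0.060047209589244144
bin (array([ 569.4, -338.3]), array([115.5, 116.3]), 1.88)
bottle (array([792.6,  51.8]), array([49.1, 51.4]), 84.04) 0.15297387670567755
pot (array([ 716.6, -242.7]), array([350.3, 289.5]), 3.48) 0.06903714256788603
scene table z 0.00013563281643069747
tray (array([523.8, 159.1]), array([132.7, 273.7]), 86.86)
blade z [0.09349356 0.11172282] (array([640.8, 148. ]), array([35.8, 14.1]), 87.01) 473
blob 103 [403. 206.] [0.4405 0.1757] 0.0218 (array([439.3, 175.9]), array([22.3, 24.8]), 5.08)
blob 105 [405. 221.] [0.4787 0.1796] 0.0212 (array([477.3, 180.3]), array([22.4, 23. ]), 32.23)
blob 108 [405. 235.] [0.513  0.1788] 0.0214 (array([511.5, 179.4]), array([22.5, 23. ]), 36.44)
tub (array([ 508.8, -152.9]), array([130.1, 128.7]), 43.73) ((508.501220703125, -154.4459686279297), 66.79902648925781) 0.05889542783531709
bin (array([ 571.6, -338.6]), array([118.9, 116.9]), 2.48)
bottle (array([797.4,  52.5]), array([49.8, 49.8]), 29.94) 0.1522300000368724
pot (array([ 718.1, -243.3]), array([350.7, 293.3]), 2.85) 0.0680387181304634
```

```bash
cat >> h.py <<'E'
from cell import get_obs, eyes, env
def scoopR(yaw,tilt): # tool rotation for scoop yaw and tilt (deg, + = lip down)
    S=R.from_euler("z",yaw,degrees=True)*R.from_euler("y",-tilt,degrees=True)
    return S*R.from_matrix(np.array([[0,1,0],[1,0,0],[0,0,-1.]]))
def plan(grip=None,yaw=0,tilt=0,o=None):
    o=o or get_obs(); Rt=R.from_euler("xyz",o["tool_rot"],degrees=True); T=scoopR(yaw,tilt)
    tcp=np.array(grip)+T.apply([0,0,.019])
    d=Rt.inv().apply(tcp-o["tool_pos"])/.3; w=(Rt.inv()*T).as_rotvec()/np.pi
    return np.r_[d,w].round(4)
def st():
    o=get_obs(); Rt=R.from_euler("xyz",o["tool_rot"],degrees=True); S=Rt.as_matrix()
    print("t",round(o["time_s"],2),"grip",(o["tool_pos"]-S[:,2]*.019).round(4),"yaw",np.degrees(np.arctan2(S[1,1],S[0,1])).round(2),"tilt",np.degrees(np.arcsin(S[2,1])).round(2),"q",o["qpos"].round(1),"F",o["force"].round(1),"w",round(o["grip_width"],4),"g",o["grasp_force"])
E
python3 -c "
from h import *
print(plan([.6395,.148,.20],-2.7)); print(plan([.39,.39,.22],40))"
```

```text
[-1.9698e+00 -1.2127e+00  1.3750e-01 -4.0000e-04  4.0000e-04  4.4410e-01]
[-9.805e-01 -6.098e-01  6.970e-02 -5.000e-04  2.000e-04  2.069e-01]
```

Emit:
{"name": "servo_tool", "arguments": {
  "series": [
    [[-0.98, -0.61, 0.07, 0, 0, 0.207, 1], [-0.98, -0.61, 0.07, 0, 0, 0.207, 1], [-0.98, -0.61, 0.07, 0, 0, 0.207, 1], [-0.98, -0.61, 0.07, 0, 0, 0.207, 1], [-0.98, -0.61, 0.07, 0, 0, 0.207, 1], [-0.98, -0.61, 0.07, 0, 0, 0.207, 1], [-0.98, -0.61, 0.07, 0, 0, 0.207, 1], [-0.98, -0.61, 0.07, 0, 0, 0.207, 1], [-0.98, -0.61, 0.07, 0, 0, 0.207, 1], [-0.98, -0.61, 0.07, 0, 0, 0.207, 1]]
  ]
}}

```text
time_s: 0.93
tool_pos: [0.394, 0.3855, 0.2011]
tool_rot: [-180.0, 0.1, 129.5]
force: [-0.3, -0.1, -0.3]
grip_width: 0.0871
grasp_force: 0.0
```

```bash
python3 -c "
from h import *
st();print(plan([.6395,.148,.20],-2.7))"
```

```text
t 0.93 grip [0.394  0.3856 0.2201] yaw 39.46 tilt -0.03 q [-58.2   7.   12.   99.5  -1.4  73.7  -6.5] F [-0.3 -0.1 -0.3] w 0.0871 g 0.0
[-1.1312e+00  1.2860e-01  6.9700e-02  1.0000e-04  8.0000e-04  2.3420e-01]
```

Emit:
{"name": "servo_tool", "arguments": {
  "series": [
    [[-0.99, 0.11, 0.06, 0, 0, 0.234, 1], [-0.99, 0.11, 0.06, 0, 0, 0.234, 1], [-0.99, 0.11, 0.06, 0, 0, 0.234, 1], [-0.99, 0.11, 0.06, 0, 0, 0.234, 1], [-0.99, 0.11, 0.06, 0, 0, 0.234, 1], [-0.99, 0.11, 0.06, 0, 0, 0.234, 1], [-0.99, 0.11, 0.06, 0, 0, 0.234, 1], [-0.99, 0.11, 0.06, 0, 0, 0.234, 1], [-0.99, 0.11, 0.06, 0, 0, 0.234, 1], [-0.99, 0.11, 0.06, 0, 0, 0.234, 1]]
  ]
}}

```text
time_s: 1.77
tool_pos: [0.6053, 0.1854, 0.1828]
tool_rot: [-179.9, -0.0, 87.9]
force: [-0.9, 0.7, 0.1]
grip_width: 0.0864
grasp_force: 0.0
```

```bash
python3 - <<'E'
from h import *
st(); o=get_obs(); c=eyes.read_camera("wrist"); cv2.imwrite("pics/w1.png",c["frame"][...,::-1])
T=np.eye(4);T[:3,:3]=R.from_euler("xyz",o["tool_rot"],degrees=True).as_matrix();T[:3,3]=o["tool_pos"]
P=cloud(c,T@np.array(c["mount"])); z=P[...,2];f=c["frame"].astype(int)
b=(f.max(-1)<70)&(abs(P[...,0]-.64)<.04)&(abs(P[...,1]-.148)<.04)&(z>.04)&(z<.13)
print(b.sum(),np.percentile(z[b],[5,50,95]),rect(P[b&(z>.1)]),rect(P[b]))
t=(z>.012)&(z<.06)&(P[...,0]>.35)&(P[...,0]<.7)&(P[...,1]>.07)&(P[...,1]<.25);print(rect(P[t]))
print(plan([.6395,.148,.089],-2.7))
E
```

```text
t 1.77 grip [0.6053 0.1854 0.2018] yaw -2.11 tilt -0.1 q [-40.5  18.5  26.3  89.7  -8.5  73.9 -15.1] F [-0.9  0.7  0.1] w 0.0864 g 0.0
968 [0.04888    0.10433591 0.10873144] (array([639. , 149.4]), array([35.2, 11.1]), 86.29) (array([638.9, 149.4]), array([35.3, 11.6]), 85.05)
(array([524.1, 159.3]), array([132.7, 269.3]), 86.85)
[-0.1252  0.1209  0.3764 -0.0006 -0.0004  0.004 ]
```

View pics/w1.png

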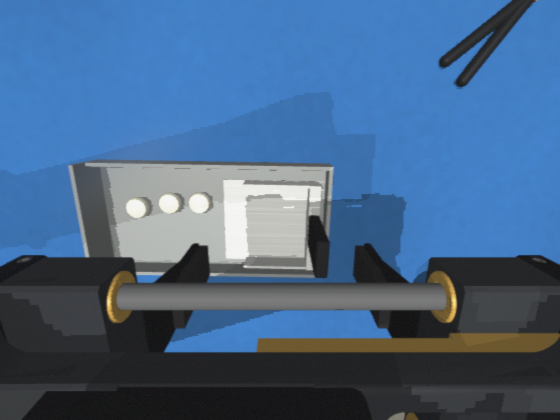

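The wrist view shows the blade at (318,245) between the open fingers, and the feet at (138,207), (170,203) and (199,202). Blade top is at z≈0.109 and centre at (0.639,0.149), which agrees with the top and scene views.

```bash
python3 -c "
from h import *
print(plan([.6392,.1485,.20],-3.1));print(plan([.6392,.1485,.089],-3.1))"
```

```text
[-0.1231  0.1192  0.0064 -0.0006 -0.0004  0.0062]
[-0.1235  0.1199  0.3764 -0.0006 -0.0004  0.0062]
```

Emit:
{"name": "servo_tool", "arguments": {
  "series": [
    [[-0.062, 0.06, 0.006, 0, 0, 0.006, 1], [-0.123, 0.12, 0.006, 0, 0, 0.006, 1], [-0.123, 0.12, 0.006, 0, 0, 0.006, 1], [-0.123, 0.12, 0.08, 0, 0, 0.006, 1], [-0.123, 0.12, 0.16, 0, 0, 0.006, 1], [-0.123, 0.12, 0.24, 0, 0, 0.006, 1], [-0.123, 0.12, 0.32, 0, 0, 0.006, 1], [-0.123, 0.12, 0.376, 0, 0, 0.006, 1], [-0.123, 0.12, 0.376, 0, 0, 0.006, 1], [-0.123, 0.12, 0.376, 0, 0, 0.006, 1]]
  ]
}}

```text
time_s: 2.65
tool_pos: [0.639, 0.1484, 0.0702]
tool_rot: [-179.9, -0.0, 87.0]
force: [0.0, 0.6, 0.3]
grip_width: 0.0871
grasp_force: 0.0
```

```bash
python3 -c "
from h import *
st();print(plan([.6392,.1485,.089],-3.1))"
```

```text
t 2.65 grip [0.6391 0.1484 0.0892] yaw -3.04 tilt -0.13 q [-35.4  26.9  26.   92.7 -12.9  63.5  -9.1] F [0.  0.6 0.3] w 0.0871 g 0.0
[ 0.0003  0.0006  0.0007 -0.0007 -0.0002  0.0003]
```

Close with 50 N.

Emit:
{"name": "servo_tool", "arguments": {
  "series": [
    [[0, 0, 0, 0, 0, 0, 0], [0, 0, 0, 0, 0, 0, 0], [0, 0, 0, 0, 0, 0, 0], [0, 0, 0, 0, 0, 0, 0], [0, 0, 0, 0, 0, 0, 0], [0, 0, 0, 0, 0, 0, 0], [0, 0, 0, 0, 0, 0, 0], [0, 0, 0, 0, 0, 0, 0], [0, 0, 0, 0, 0, 0, 0], [0, 0, 0, 0, 0, 0, 0]]
  ],
  "grip_force": 50
}}

```text
time_s: 3.48
tool_pos: [0.6406, 0.1459, 0.0707]
tool_rot: [-180.0, -0.0, 86.8]
force: [0.6, -0.6, -0.0]
grip_width: 0.0283
grasp_force: 0.0
```

```bash
python3 -c "
from h import *
st()"
```

```text
t 3.48 grip [0.6406 0.1459 0.0897] yaw -3.23 tilt -0.0 q [-35.3  26.9  26.1  92.6 -12.9  63.5  -9.1] F [ 0.6 -0.6 -0. ] w 0.0283 g 0.0
```

Emit:
{"name": "servo_tool", "arguments": {
  "series": [
    [[0, 0, 0, 0, 0, 0, 0], [0, 0, 0, 0, 0, 0, 0], [0, 0, 0, 0, 0, 0, 0], [0, 0, 0, 0, 0, 0, 0], [0, 0, 0, 0, 0, 0, 0], [0, 0, 0, 0, 0, 0, 0]]
  ]
}}

```text
time_s: 3.98
tool_pos: [0.6406, 0.1459, 0.0707]
tool_rot: [-180.0, 0.0, 86.8]
force: [-0.5, 0.6, -0.1]
grip_width: 0.0115
grasp_force: 50.0
```

```bash
python3 -c "
from h import *
st();
a=np.radians(-3.13); t=np.array([np.cos(a),np.sin(a)]); c=np.array([.5238,.1593]); g=np.array([.639,.1485])
n=np.array([-t[1],t[0]]);print('grip in tray',(g-c)@t,(g-c)@n)"
```

```text
t 3.98 grip [0.6406 0.1459 0.0897] yaw -3.22 tilt -0.01 q [-35.3  26.9  26.1  92.6 -12.9  63.5  -9.1] F [-0.5  0.6 -0.1] w 0.0115 g 49.96013298165053
grip in tray 0.11561784438807862 -0.004493780040681819
```

Emit:
{"name": "servo_tool", "arguments": {
  "series": [
    [[0.004, -0.015, 0.004, 0, 0, 0, 0], [0.008, -0.03, 0.006, 0, 0, 0, 0], [0.012, -0.055, 0.006, 0, 0, 0, 0], [0.014, -0.08, 0.006, 0, 0, 0, 0], [0.014, -0.105, 0.006, 0, 0, 0, 0], [0.014, -0.13, 0.006, 0, 0, 0, 0], [0.014, -0.155, 0.006, 0, 0, 0, 0], [0.014, -0.18, 0.006, 0, 0, 0, 0], [0.014, -0.2, 0.006, 0, 0, 0, 0], [0.014, -0.22, 0.006, 0, 0, 0, 0], [0.014, -0.24, 0.006, 0, 0, 0, 0]]
  ]
}}

```text
time_s: 4.9
tool_pos: [0.5704, 0.1553, 0.0707]
tool_rot: [179.7, -0.1, 86.8]
force: [3.6, 0.3, 5.6]
grip_width: 0.0117
grasp_force: 49.9
```

```bash
python3 - <<'E'
from h import *
st()
c=eyes.read_camera("scene"); cv2.imwrite("pics/s1.png",cv2.resize(c["frame"][150:330,320:480,::-1],None,fx=3,fy=3))
E
```

```text
t 4.9 grip [0.5703 0.1553 0.0897] yaw -3.18 tilt 0.28 q [-40.   19.1  26.3 102.8  -9.7  60.  -13.3] F [3.6 0.3 5.6] w 0.0117 g 49.945896546996664
```

View pics/s1.png

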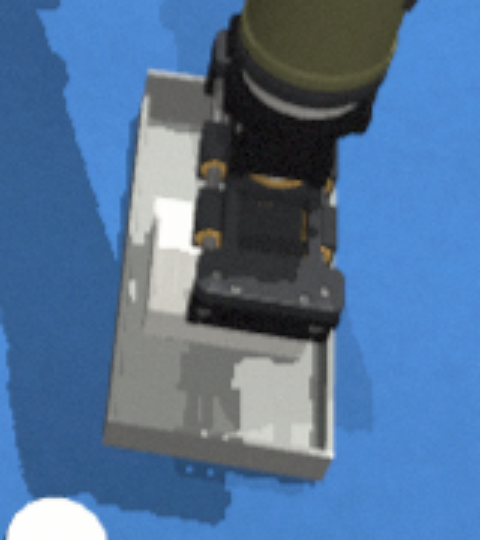

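The crop shows the scoop midway along the tray with its pan at about (190,270). The gripper hides the feet. The floor contact force is 5.6 N, so I'll keep sliding.

Emit:
{"name": "servo_tool", "arguments": {
  "series": [
    [[0, -0.02, 0.001, 0, 0, 0, 0], [0, -0.04, 0.001, 0, 0, 0, 0], [0, -0.06, 0.001, 0, 0, 0, 0], [0, -0.08, 0.001, 0, 0, 0, 0], [0, -0.1, 0.001, 0, 0, 0, 0], [0, -0.12, 0.001, 0, 0, 0, 0], [0, -0.14, 0.001, 0, 0, 0, 0], [0, -0.16, 0.001, 0, 0, 0, 0], [0, -0.18, 0.001, 0, 0, 0, 0], [0, -0.195, 0.001, 0, 0, 0, 0], [0, -0.21, 0.001, 0, 0, 0, 0], [0, -0.22, 0.001, 0, 0, 0, 0]]
  ]
}}

```text
time_s: 5.95
tool_pos: [0.5051, 0.1593, 0.0707]
tool_rot: [179.7, -0.2, 86.8]
force: [5.5, 1.4, 5.9]
grip_width: 0.012
grasp_force: 49.9
```

```bash
python3 - <<'E'
from h import *
st()
c=eyes.read_camera("top"); cv2.imwrite("pics/t2.png",cv2.resize(c["frame"][130:300,100:300,::-1],None,fx=3,fy=3))
E
```

```text
t 5.95 grip [0.505  0.1592 0.0897] yaw -3.17 tilt 0.34 q [-44.   11.5  26.1 111.4  -6.   58.  -18.4] F [5.5 1.4 5.9] w 0.012 g 49.943140391260386
```

View pics/t2.png

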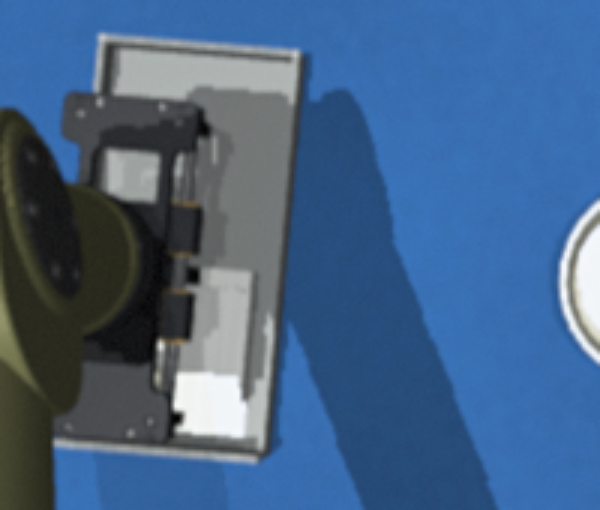

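The top crop shows the pan's lip at about (210,436), close to the high wall at y≈450. I'll close the last few mm slowly.

Emit:
{"name": "servo_tool", "arguments": {
  "series": [
    [[0, -0.005, 0.001, 0, 0, 0, 0], [0, -0.01, 0.001, 0, 0, 0, 0], [0, -0.014, 0.001, 0, 0, 0, 0], [0, -0.018, 0.001, 0, 0, 0, 0], [0, -0.021, 0.001, 0, 0, 0, 0], [0, -0.024, 0.001, 0, 0, 0, 0], [0, -0.024, 0.001, 0, 0, 0, 0]]
  ]
}}

```text
time_s: 6.58
tool_pos: [0.4987, 0.1598, 0.0707]
tool_rot: [179.6, -0.2, 86.8]
force: [5.0, 1.3, 7.3]
grip_width: 0.0119
grasp_force: 49.9
```

```bash
python3 - <<'E'
from h import *
st()
E
```

```text
t 6.58 grip [0.4985 0.1597 0.0897] yaw -3.18 tilt 0.39 q [-44.4  10.7  26.  112.3  -5.6  57.7 -19. ] F [5.  1.3 7.3] w 0.0119 g 49.94040325982496
```

Emit:
{"name": "servo_tool", "arguments": {
  "series": [
    [[0, -0.004, 0, 0, 0, 0, 0], [0, -0.007, 0, 0, 0, 0, 0], [0, -0.01, 0, 0, 0, 0, 0], [0, -0.01, 0, 0, 0, 0, 0]]
  ]
}}

```text
time_s: 6.92
tool_pos: [0.4978, 0.1597, 0.0714]
tool_rot: [179.4, -0.2, 86.8]
force: [9.2, 1.0, 7.8]
grip_width: 0.0117
grasp_force: 50.0
```

```bash
python3 - <<'E'
from h import *
st()
E
```

```text
t 6.92 grip [0.4976 0.1597 0.0904] yaw -3.19 tilt 0.64 q [-44.5  10.4  26.  112.6  -5.3  57.5 -19.3] F [9.2 1.  7.8] w 0.0117 g 49.95631859754212
```

Wall contact is clear: motion stopped and the force rose. Next I'll tilt the lip up about the back edge, staying close to the wall.

Emit:
{"name": "servo_tool", "arguments": {
  "series": [
    [[0, 0.01, -0.002, 0.015, 0, 0, 0], [0, 0.018, -0.003, 0.03, 0, 0, 0], [0, 0.027, -0.005, 0.0444, 0, 0, 0], [0, 0.034, -0.006, 0.06, 0, 0, 0], [0, 0.041, -0.007, 0.075, 0, 0, 0], [0, 0.047, -0.008, 0.089, 0, 0, 0], [0, 0.053, -0.01, 0.105, 0, 0, 0], [0, 0.058, -0.012, 0.122, 0, 0, 0], [0, 0.062, -0.014, 0.139, 0, 0, 0], [0, 0.062, -0.014, 0.139, 0, 0, 0], [0, 0.062, -0.014, 0.139, 0, 0, 0]]
  ]
}}

```text
time_s: 7.83
tool_pos: [0.5102, 0.1572, 0.0713]
tool_rot: [-154.8, 0.1, 86.8]
force: [-0.4, -1.1, -1.5]
grip_width: 0.0113
grasp_force: 50.0
```

```bash
python3 - <<'E'
from h import *
st(); o=get_obs()
c=eyes.read_camera("wrist"); cv2.imwrite("pics/w3.png",c["frame"][...,::-1])
E
```

```text
t 7.83 grip [0.5183 0.1568 0.0885] yaw -3.27 tilt -25.18 q [-33.2  31.8  24.7  89.8 -17.9  86.5  -7.1] F [-0.4 -1.1 -1.5] w 0.0113 g 49.99900893308222
```

View pics/w3.png

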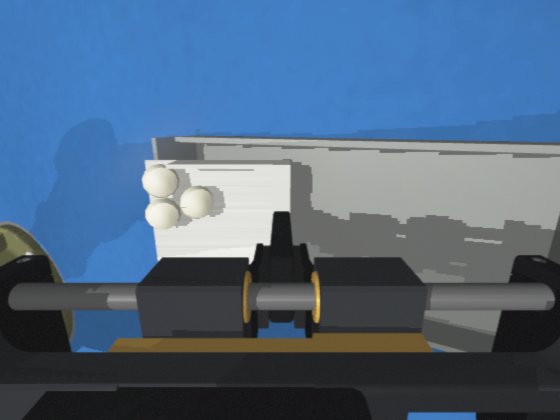

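The wrist view shows all three feet on the pan at (160,181), (162,214) and (197,202), still near the lip. More back tilt, with a small lift, should slide them deeper.

Emit:
{"name": "servo_tool", "arguments": {
  "series": [
    [[0, 0.001, -0.008, 0.01, 0, 0, 0], [0, 0.003, -0.016, 0.02, 0, 0, 0], [0, 0.005, -0.024, 0.035, 0, 0, 0], [0, 0.007, -0.032, 0.05, 0, 0, 0], [0, 0.01, -0.041, 0.067, 0, 0, 0], [0, 0.01, -0.041, 0.067, 0, 0, 0], [0, 0.01, -0.041, 0.067, 0, 0, 0], [0, 0.01, -0.041, 0.067, 0, 0, 0]]
  ]
}}

```text
time_s: 8.55
tool_pos: [0.5187, 0.1573, 0.0828]
tool_rot: [-143.0, -0.0, 86.8]
force: [-0.2, 0.0, -1.6]
grip_width: 0.0116
grasp_force: 50.0
```

```bash
python3 - <<'E'
from h import *
st(); o=get_obs()
c=eyes.read_camera("wrist"); cv2.imwrite("pics/w4.png",c["frame"][100:330,60:400,::-1])
E
```

```text
t 8.55 grip [0.5301 0.1567 0.0979] yaw -3.18 tilt -37.03 q [-28.4  41.3  23.3  78.4 -20.6 100.6  -5.4] F [-0.2  0.  -1.6] w 0.0116 g 49.99921585433185
```

View pics/w4.png

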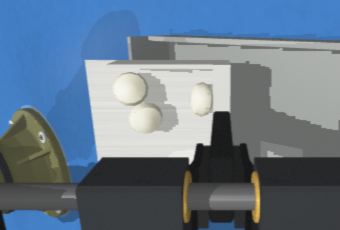

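The crop shows one foot against the back at (202,98), and two at (130,88) and (146,118) sliding inward. Next: lift and transfer.

```bash
cat >> h.py <<'E'
TUB=np.array([.5077,-.1533]); 
def lipgrip(r_off,z,yaw,tilt):  # grip for lip at tub centre + r_off along scoop x, height z
    S=R.from_euler("z",yaw,degrees=True)*R.from_euler("y",-tilt,degrees=True)
    a=np.radians(yaw); lip=np.r_[TUB+r_off*np.array([np.cos(a),np.sin(a)]),z]
    return lip+S.apply([.104,0,.085])
E
python3 - <<'E'
from h import *
print(plan([.535,.157,.2],-3.1,-30)); 
A=np.array([.535,.157,.2]);g=lipgrip(.01,.12,-16,-15);print(g)
print(plan(A+(g-A)*.5+[0,0,.02],-9,-22))
E
```

```text
[ 0.0019 -0.1837 -0.281  -0.039  -0.0005 -0.0003]
[ 0.63502479 -0.1898098   0.17518651]
[-0.5635 -0.0318 -0.4229 -0.0834  0.0157  0.0283]
```

Emit:
{"name": "servo_tool", "arguments": {
  "series": [
    [[0, 0, 0, 0, 0, 0, 0], [0, -0.01, -0.015, 0, 0, 0, 0], [0, -0.03, -0.045, -0.005, 0, 0, 0], [0, -0.06, -0.09, -0.012, 0, 0, 0], [0, -0.09, -0.14, -0.02, 0, 0, 0], [0, -0.12, -0.19, -0.026, 0, 0, 0], [0, -0.15, -0.23, -0.032, 0, 0, 0], [0, -0.17, -0.26, -0.036, 0, 0, 0], [0, -0.184, -0.281, -0.039, 0, 0, 0], [0, -0.184, -0.281, -0.039, 0, 0, 0]]
  ]
}}

```text
time_s: 9.43
tool_pos: [0.5269, 0.1568, 0.1855]
tool_rot: [-150.2, -0.1, 86.8]
force: [-0.3, -0.2, -1.3]
grip_width: 0.0115
grasp_force: 50.0
```

```bash
python3 - <<'E'
from h import *
st()
c=eyes.read_camera("wrist"); cv2.imwrite("pics/w5.png",c["frame"][100:330,60:400,::-1])
A=np.array([.535,.157,.2]);g=lipgrip(.01,.13,-16,-15)
print(plan(A+(g-A)*.5+[0,0,.015],-9,-22))
E
```

```text
t 9.43 grip [0.5363 0.1562 0.202 ] yaw -3.15 tilt -29.82 q [-31.   31.6  25.3  77.8 -17.8 103.1  -8.2] F [-0.3 -0.2 -1.3] w 0.0115 g 49.99835358001292
[-0.5627  0.1663 -0.1193 -0.0441  0.0138  0.0291]
```

View pics/w5.png

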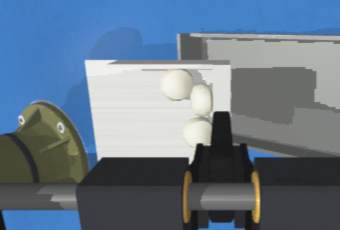

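All three feet are at the back of the pan, at (177,84), (202,99) and (197,131). Transfer, first half.

Emit:
{"name": "servo_tool", "arguments": {
  "series": [
    [[-0.02, 0.006, -0.004, -0.002, 0, 0.001, 0], [-0.06, 0.018, -0.013, -0.005, 0.001, 0.003, 0], [-0.11, 0.033, -0.023, -0.009, 0.003, 0.006, 0], [-0.17, 0.05, -0.036, -0.013, 0.004, 0.009, 0], [-0.23, 0.068, -0.049, -0.018, 0.006, 0.012, 0], [-0.29, 0.086, -0.061, -0.023, 0.007, 0.015, 0], [-0.35, 0.103, -0.074, -0.027, 0.009, 0.018, 0], [-0.41, 0.121, -0.087, -0.032, 0.01, 0.021, 0], [-0.47, 0.139, -0.1, -0.037, 0.012, 0.024, 0], [-0.52, 0.154, -0.11, -0.041, 0.013, 0.027, 0], [-0.55, 0.163, -0.117, -0.043, 0.014, 0.029, 0], [-0.563, 0.166, -0.119, -0.044, 0.014, 0.029, 0]]
  ]
}}

```text
time_s: 10.48
tool_pos: [0.5778, -0.0181, 0.1892]
tool_rot: [-157.9, 0.1, 80.8]
force: [-0.4, -0.6, -1.8]
grip_width: 0.012
grasp_force: 50.0
```

```bash
python3 - <<'E'
from h import *
st()
g=lipgrip(.01,.10,-16,-12);print(g,plan(g,-16,-12))
E
```

```text
t 10.48 grip [ 0.5849 -0.0192  0.2068] yaw -9.24 tilt -22.06 q [-20.   30.4  30.8  77.9 -14.7  98.    1.8] F [-0.4 -0.6 -1.8] w 0.012 g 49.99767140485346
[ 0.63208711 -0.18896743  0.16151973] [-0.5316  0.2959  0.0473 -0.0558  0.0115  0.036 ]
```

Emit:
{"name": "servo_tool", "arguments": {
  "series": [
    [[-0.02, 0.01, 0, -0.002, 0, 0.001, 0], [-0.06, 0.031, 0, -0.006, 0.001, 0.004, 0], [-0.11, 0.057, 0, -0.012, 0.002, 0.007, 0], [-0.17, 0.088, 0, -0.018, 0.004, 0.011, 0], [-0.23, 0.12, 0, -0.024, 0.005, 0.016, 0], [-0.29, 0.151, 0, -0.03, 0.006, 0.02, 0], [-0.35, 0.182, 0, -0.037, 0.008, 0.024, 0], [-0.41, 0.213, 0, -0.043, 0.009, 0.028, 0], [-0.46, 0.24, 0, -0.048, 0.01, 0.031, 0], [-0.5, 0.26, 0, -0.052, 0.011, 0.034, 0], [-0.522, 0.272, 0, -0.055, 0.011, 0.036, 0], [-0.532, 0.277, 0.001, -0.056, 0.0115, 0.036, 0]]
  ]
}}

```text
time_s: 11.48
tool_pos: [0.6284, -0.1868, 0.1572]
tool_rot: [-168.0, -0.0, 74.1]
force: [-0.0, 0.1, -2.3]
grip_width: 0.0115
grasp_force: 50.0
```

```bash
python3 - <<'E'
from h import *
st(); o=get_obs()
for t,z in((-6,.1),(0,.09),(6,.087),(12,.085),(18,.085),(24,.085),(30,.085),(36,.085),(42,.085),(48,.085),(54,.085),(60,.085)):
    print(t,lipgrip(.01,z,-16,t).round(3),plan(lipgrip(.01,z,-16,t),-16,t,o))
E
```

```text
t 11.48 grip [ 0.6322 -0.1879  0.1758] yaw -15.91 tilt -12.01 q [ -8.2  33.7  34.5  75.9 -16.8  87.8  10. ] F [-0.   0.1 -2.3] w 0.0115 g 49.99716678634286
-6 [ 0.625 -0.187  0.174] [-0.0036 -0.0143  0.0113 -0.0334 -0.0001  0.0005]
0 [ 0.617 -0.185  0.175] [-0.0036 -0.0358  0.0117 -0.0667 -0.0001  0.0005]
6 [ 0.608 -0.182  0.182] [-3.600e-03 -6.530e-02 -7.600e-03 -1.001e-01 -1.000e-04  5.000e-04]
12 [ 0.598 -0.179  0.19 ] [-3.500e-03 -9.850e-02 -2.670e-02 -1.334e-01 -1.000e-04  5.000e-04]
18 [ 0.587 -0.176  0.198] [-3.500e-03 -1.355e-01 -4.860e-02 -1.667e-01 -1.000e-04  5.000e-04]
24 [ 0.575 -0.173  0.205] [-3.400e-03 -1.745e-01 -6.650e-02 -2.001e-01 -2.000e-04  4.000e-04]
30 [ 0.563 -0.169  0.211] [-3.300e-03 -2.153e-01 -8.020e-02 -2.334e-01 -2.000e-04  4.000e-04]
36 [ 0.55  -0.165  0.215] [-3.300e-03 -2.572e-01 -8.960e-02 -2.667e-01 -2.000e-04  4.000e-04]
42 [ 0.537 -0.162  0.218] [-3.200e-03 -2.999e-01 -9.450e-02 -3.001e-01 -2.000e-04  4.000e-04]
48 [ 0.523 -0.158  0.219] [-3.100e-03 -3.429e-01 -9.490e-02 -3.334e-01 -3.000e-04  4.000e-04]
54 [ 0.51  -0.154  0.219] [-3.100e-03 -3.857e-01 -9.090e-02 -3.667e-01 -3.000e-04  4.000e-04]
60 [ 0.497 -0.15   0.218] [-3.000e-03 -4.278e-01 -8.240e-02 -4.001e-01 -3.000e-04  4.000e-04]
```

Emit:
{"name": "servo_tool", "arguments": {
  "series": [
    [[-0.003, -0.007, 0.006, -0.017, 0, 0, 0], [-0.0036, -0.0143, 0.0113, -0.0334, 0, 0, 0], [-0.0036, -0.025, 0.0115, -0.05, 0, 0, 0], [-0.0036, -0.0358, 0.0117, -0.0667, 0, 0, 0], [-0.0036, -0.05, 0.002, -0.083, 0, 0, 0], [-0.0036, -0.0653, -0.0076, -0.1, 0, 0, 0], [-0.0035, -0.0815, -0.017, -0.117, 0, 0, 0], [-0.0035, -0.0985, -0.0267, -0.1334, 0, 0, 0], [-0.0035, -0.117, -0.0377, -0.15, 0, 0, 0], [-0.0035, -0.1355, -0.0486, -0.1667, 0, 0, 0], [-0.0035, -0.1355, -0.0486, -0.1667, 0, 0, 0]]
  ]
}}

```text
time_s: 12.4
tool_pos: [0.5906, -0.1742, 0.1801]
tool_rot: [162.1, -0.2, 74.3]
force: [-0.9, -0.1, -2.7]
grip_width: 0.0117
grasp_force: 50.0
```

```bash
python3 - <<'E'
from h import *
st(); o=get_obs()
for t in range(21,61,3):
    print(t,plan(lipgrip(.01,.083,-16,t),-16,t,o))
c=eyes.read_camera("scene"); cv2.imwrite("pics/s6.png",cv2.resize(c["frame"][100:320,150:400,::-1],None,fx=2,fy=2))
E
```

```text
t 12.4 grip [ 0.5849 -0.1727  0.1982] yaw -15.77 tilt 17.93 q [-22.5   2.2  37.4 109.5  -1.6  50.8  -0.3] F [-0.9 -0.1 -2.7] w 0.0117 g 49.99506225809455
21 [-0.0092 -0.0044 -0.0077 -0.0171 -0.0018  0.0012]
24 [-0.0091 -0.0174 -0.0249 -0.0337 -0.0018  0.0011]
27 [-0.0089 -0.0312 -0.0414 -0.0504 -0.0018  0.0011]
30 [-0.0088 -0.0458 -0.0571 -0.0671 -0.0019  0.001 ]
33 [-0.0086 -0.0613 -0.0721 -0.0837 -0.0019  0.001 ]
36 [-0.0085 -0.0775 -0.0862 -0.1004 -0.0019  0.0009]
39 [-0.0084 -0.0944 -0.0994 -0.1171 -0.0019  0.0009]
42 [-0.0082 -0.112  -0.1117 -0.1337 -0.002   0.0008]
45 [-0.0081 -0.1302 -0.1231 -0.1504 -0.002   0.0008]
48 [-0.008  -0.149  -0.1336 -0.1671 -0.002   0.0007]
51 [-0.0078 -0.1683 -0.143  -0.1837 -0.002   0.0007]
54 [-0.0077 -0.1881 -0.1514 -0.2004 -0.0021  0.0006]
57 [-0.0076 -0.2083 -0.1588 -0.2171 -0.0021  0.0006]
60 [-0.0075 -0.2289 -0.1651 -0.2337 -0.0021  0.0005]
```

View pics/s6.png

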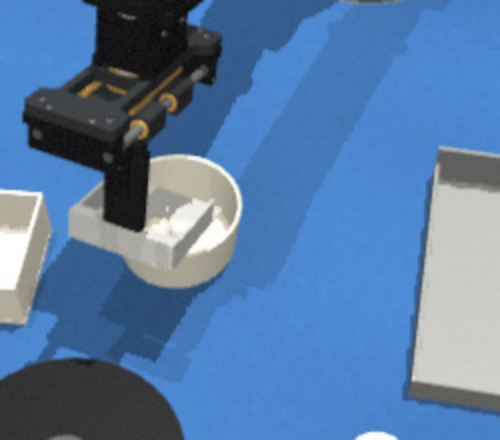

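The scene crop shows the pan over the round tub at (183,220), with the lip inside the rim. Tipping on to 39°.

Emit:
{"name": "servo_tool", "arguments": {
  "series": [
    [[-0.005, -0.0044, -0.0077, -0.017, 0, 0, 0], [-0.009, -0.0174, -0.0249, -0.0337, -0.001, 0.001, 0], [-0.009, -0.0312, -0.0414, -0.0504, -0.002, 0.001, 0], [-0.009, -0.0458, -0.0571, -0.067, -0.002, 0.001, 0], [-0.0086, -0.0613, -0.0721, -0.0837, -0.002, 0.001, 0], [-0.0085, -0.0775, -0.0862, -0.1, -0.002, 0.001, 0], [-0.0084, -0.0944, -0.0994, -0.117, -0.002, 0.001, 0], [-0.0084, -0.0944, -0.0994, -0.117, -0.002, 0.001, 0], [-0.0084, -0.0944, -0.0994, -0.117, -0.002, 0.001, 0]]
  ]
}}

```text
time_s: 13.2
tool_pos: [0.557, -0.1694, 0.1991]
tool_rot: [141.1, 0.2, 73.8]
force: [-0.1, -0.2, -1.2]
grip_width: 0.0117
grasp_force: 50.0
```

```bash
python3 - <<'E'
from h import *
st(); o=get_obs()
for t in range(42,61,3):
    print(t,plan(lipgrip(.01,.083,-16,t),-16,t,o))
c=eyes.read_camera("scene"); cv2.imwrite("pics/s7.png",cv2.resize(c["frame"][130:320,150:400,::-1],None,fx=3,fy=3))
E
```

```text
t 13.2 grip [ 0.5455 -0.166   0.2139] yaw -16.02 tilt 38.85 q [-14.1 -17.1  23.5 130.   22.1  28.4 -21.3] F [-0.1 -0.2 -1.2] w 0.0117 g 49.994015637785196
42 [ 0.0062 -0.0173 -0.0246 -0.0175  0.0017 -0.    ]
45 [ 0.0062 -0.0302 -0.0418 -0.0342  0.0017  0.    ]
48 [ 0.0061 -0.0441 -0.0583 -0.0508  0.0017  0.0001]
51 [ 0.006  -0.0587 -0.074  -0.0675  0.0017  0.0001]
54 [ 0.0059 -0.0742 -0.0889 -0.0842  0.0017  0.0001]
57 [ 0.0058 -0.0904 -0.103  -0.1008  0.0017  0.0002]
60 [ 0.0057 -0.1074 -0.1162 -0.1175  0.0017  0.0002]
```

View pics/s7.png

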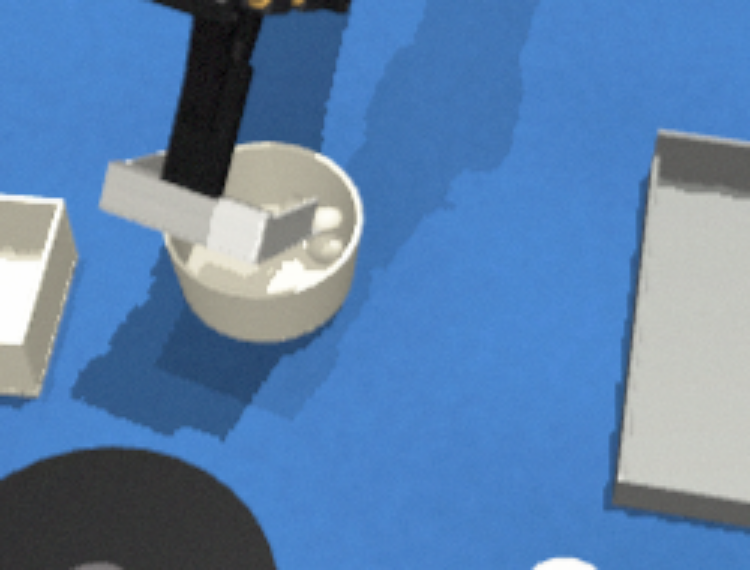

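The crop shows feet inside the round tub at (327,217) and (325,247). The wrist force is back to the empty-scoop level. I've used all my picture views, so I'll check the rest numerically.

Emit:
{"name": "servo_tool", "arguments": {
  "series": [
    [[0.003, 0, 0, 0, 0, 0, 0], [0, 0, 0, 0, 0, 0, 0], [0.003, 0, 0, 0, 0, 0, 0], [0, 0, 0, 0, 0, 0, 0]]
  ]
}}

```text
time_s: 13.58
tool_pos: [0.5581, -0.1684, 0.2003]
tool_rot: [141.0, 0.2, 73.9]
force: [0.2, 0.4, -1.0]
grip_width: 0.012
grasp_force: 50.0
```

```bash
cat >> h.py <<'E'
def pan():
    o=get_obs(); c=eyes.read_camera("wrist")
    P=cloud(c,np.array(c["mount"])); S=np.stack([P[...,1],P[...,0],-(P[...,2]+.019)],-1)  # scoop axes, grip origin
    m=(c["depth"]>0)&(S[...,0]>-.1)&(S[...,0]<-.012)&(abs(S[...,1])<.044)&(S[...,2]>-.1)&(S[...,2]<-.055)
    h=S[m][:,2]; print("pan px",m.sum(),"pct",np.percentile(h,[5,50,95]).round(4)); k=m&(S[...,2]>-.0755); print("high",k.sum())
    n,l,s,ce=cv2.connectedComponentsWithStats(k.astype(np.uint8))
    for i in range(1,n):
        if s[i,4]>40: print(s[i,4],S[l==i].mean(0).round(3))
def tub():
    c=eyes.read_camera("top"); P=cloud(c); f=c["frame"].astype(int)
    m=(c["depth"]>0)&(np.hypot(P[...,0]-TUB[0],P[...,1]-TUB[1])<.056)
    print("tub px",m.sum(),np.percentile(P[m][:,2],[5,50,95]).round(4)); k=m&(P[...,2]>.0105)&(P[...,2]<.045)
    n,l,s,ce=cv2.connectedComponentsWithStats(k.astype(np.uint8))
    for i in range(1,n):
        if s[i,4]>15: print(s[i,4],P[l==i].mean(0).round(3),P[l==i][:,2].max().round(3))
    h=(abs(P[...,0]-TUB[0])<.1)&(abs(P[...,1]-TUB[1])<.1)&(P[...,2]>.054)&(P[...,2]<.066)&(f.min(-1)>80)
    if h.sum()>50: print("rim",cv2.minEnclosingCircle((P[h][:,:2]*1000).astype(np.float32)),np.median(P[h][:,2]))
E
python3 - <<'E'
from h import *
st(); pan()
E
```

```text
t 13.58 grip [ 0.5466 -0.165   0.215 ] yaw -15.95 tilt 39.04 q [-14.  -17.1  23.3 130.   21.9  28.2 -21.2] F [ 0.2  0.4 -1. ] w 0.012 g 49.99410666525364
pan px 9253 pct [-0.0856 -0.0846 -0.0835]
high 0
```

```bash
python3 - <<'E'
from h import *
print(plan([.61,-.16,.25],-12,0)); 
E
```

```text
[ 0.0758  0.1888  0.0199  0.2167  0.0087 -0.0216]
```

Emit:
{"name": "servo_tool", "arguments": {
  "series": [
    [[0, 0.02, -0.025, 0, 0, 0, 0], [0, 0.042, -0.052, 0.01, 0, 0, 0], [0.008, 0.06, -0.05, 0.03, 0.001, -0.002, 0], [0.016, 0.08, -0.04, 0.055, 0.002, -0.005, 0], [0.025, 0.1, -0.03, 0.08, 0.003, -0.008, 0], [0.035, 0.12, -0.02, 0.11, 0.004, -0.011, 0], [0.045, 0.14, -0.01, 0.14, 0.006, -0.014, 0], [0.055, 0.16, 0, 0.17, 0.007, -0.017, 0], [0.065, 0.178, 0.01, 0.197, 0.008, -0.02, 0], [0.076, 0.189, 0.02, 0.217, 0.009, -0.022, 0], [0.076, 0.189, 0.02, 0.217, 0.009, -0.022, 0], [0.076, 0.189, 0.02, 0.217, 0.009, -0.022, 0]]
  ]
}}

```text
time_s: 14.63
tool_pos: [0.6105, -0.1601, 0.2294]
tool_rot: [-179.9, 0.1, 78.1]
force: [-0.6, -0.1, -1.8]
grip_width: 0.0119
grasp_force: 50.0
```

```bash
python3 - <<'E'
from h import *
st()
print(plan([.62,.05,.22],-6,0)); print(plan([.6237,.1538,.2],-3.1,0))
E
```

```text
t 14.63 grip [ 0.6105 -0.1601  0.2484] yaw -11.91 tilt -0.1 q [-12.4  17.2  30.8  86.4  -8.8  78.9   7.1] F [-0.6 -0.1 -1.8] w 0.0119 g 49.99546045437455
[ 6.920e-01 -1.134e-01  9.370e-02 -6.000e-04  5.000e-04 -3.280e-02]
[ 1.0332e+00 -1.7260e-01  1.5990e-01 -6.0000e-04  5.0000e-04 -4.8900e-02]
```

Emit:
{"name": "servo_tool", "arguments": {
  "series": [
    [[0.03, -0.005, 0.004, 0, 0, -0.001, 0], [0.09, -0.015, 0.01, 0, 0, -0.004, 0], [0.17, -0.028, 0.02, 0, 0, -0.008, 0], [0.26, -0.043, 0.03, 0, 0, -0.012, 0], [0.36, -0.06, 0.04, 0, 0, -0.017, 0], [0.46, -0.077, 0.055, 0, 0, -0.022, 0], [0.56, -0.094, 0.07, 0, 0, -0.027, 0], [0.66, -0.11, 0.085, 0, 0, -0.031, 0], [0.76, -0.127, 0.1, 0, 0, -0.036, 0], [0.85, -0.142, 0.12, 0, 0, -0.04, 0], [0.93, -0.155, 0.14, 0, 0, -0.044, 0], [0.98, -0.164, 0.15, 0, 0, -0.047, 0]]
  ]
}}

```text
time_s: 15.63
tool_pos: [0.6205, 0.1434, 0.1858]
tool_rot: [-179.9, -0.2, 86.9]
force: [0.3, 0.2, -1.8]
grip_width: 0.0116
grasp_force: 50.0
```

```bash
python3 - <<'E'
from h import *
st(); tub()
print(plan([.6237,.1538,.11],-3.1,0)); print(plan([.6237,.1538,.092],-3.1,0))
E
```

```text
t 15.63 grip [0.6205 0.1434 0.2048] yaw -3.13 tilt -0.07 q [-31.8  18.3  20.6  88.8  -6.8  74.2 -13.4] F [ 0.3  0.2 -1.8] w 0.0116 g 49.99583205208182
tub px 2530 [0.0017 0.0052 0.0261]
134 [ 0.539 -0.179  0.019] 0.033
300 [ 0.473 -0.135  0.026] 0.042
16 [ 0.472 -0.195  0.016] 0.022
rim ((506.93841552734375, -152.83045959472656), 64.81322479248047) 0.05992854250636759
[ 0.025   0.0108  0.3133 -0.0008 -0.0014  0.0008]
[ 0.0247  0.011   0.3733 -0.0008 -0.0014  0.0008]
```

The tub still stands at the same place. One foot shows alone (134 px), and the 300 px blob is two more. Now set the scoop down.

Emit:
{"name": "servo_tool", "arguments": {
  "series": [
    [[0.012, 0.005, 0.02, -0.001, -0.001, 0.001, 0], [0.025, 0.011, 0.05, -0.001, -0.001, 0.001, 0], [0.025, 0.011, 0.09, -0.001, -0.001, 0.001, 0], [0.025, 0.011, 0.14, -0.001, -0.001, 0.001, 0], [0.025, 0.011, 0.19, -0.001, -0.001, 0.001, 0], [0.025, 0.011, 0.24, -0.001, -0.001, 0.001, 0], [0.025, 0.011, 0.28, -0.001, -0.001, 0.001, 0], [0.025, 0.011, 0.313, -0.001, -0.001, 0.001, 0], [0.025, 0.011, 0.335, -0.001, -0.001, 0.001, 0], [0.025, 0.011, 0.35, -0.001, -0.001, 0.001, 0], [0.025, 0.011, 0.36, -0.001, -0.001, 0.001, 0], [0.025, 0.011, 0.366, -0.001, -0.001, 0.001, 0]]
  ]
}}

```text
time_s: 16.68
tool_pos: [0.6263, 0.1451, 0.0761]
tool_rot: [179.8, 0.1, 86.3]
force: [-0.3, 0.5, -1.8]
grip_width: 0.0115
grasp_force: 50.0
```

```bash
python3 - <<'E'
from h import *
st()
print(plan([.6237,.1538,.089],-3.1,0))
E
```

```text
t 16.68 grip [0.6262 0.1451 0.0951] yaw -3.67 tilt 0.15 q [-31.1  24.1  19.7  94.5  -8.7  62.8 -12.7] F [-0.3  0.5 -1.8] w 0.0115 g 49.99580201692879
[ 0.0286 -0.0105  0.0203  0.0008  0.0008 -0.0032]
```

Emit:
{"name": "servo_tool", "arguments": {
  "series": [
    [[0.015, -0.005, 0, 0, 0, -0.003, 0], [0.028, -0.01, 0, 0, 0, -0.003, 0], [0.028, -0.01, 0, 0, 0, -0.003, 0], [0.028, -0.01, 0, 0, 0, -0.003, 0]]
  ]
}}

```text
time_s: 17.02
tool_pos: [0.6237, 0.1547, 0.0766]
tool_rot: [179.8, 0.1, 86.9]
force: [-0.3, -0.2, -1.1]
grip_width: 0.0114
grasp_force: 50.0
```

```bash
python3 - <<'E'
from h import *
st()
print(plan([.6237,.1538,.089],-3.1,0))
c=eyes.read_camera("wrist"); o=get_obs()
T=np.eye(4);T[:3,:3]=R.from_euler("xyz",o["tool_rot"],degrees=True).as_matrix();T[:3,3]=o["tool_pos"]
P=cloud(c,T@np.array(c["mount"])); z=P[...,2]
a=np.radians(-3.13);t=np.array([np.cos(a),np.sin(a)]);n=np.array([-t[1],t[0]]);D=P[...,:2]-[.5238,.1593]
X,Y=D@t,D@n; m=(abs(X-.05)<.02)&(abs(Y)<.09)&(c["depth"]>0)
for lo in np.arange(-.08,.08,.004):
    q=m&(Y>=lo)&(Y<lo+.004)
    if q.any(): print(lo.round(3),z[q].max().round(4),np.median(z[q]).round(4))
E
```

```text
t 17.02 grip [0.6236 0.1547 0.0956] yaw -3.05 tilt 0.17 q [-31.8  24.   19.4  94.5  -8.5  62.8 -13.1] F [-0.3 -0.2 -1.1] w 0.0114 g 49.99562024138868
[-0.0029  0.0002  0.022   0.0009  0.0006  0.0003]
-0.028 0.0116 0.0101
-0.024 0.0119 0.0102
-0.02 0.0117 0.0102
-0.016 0.0123 0.0101
-0.012 0.0115 0.0102
-0.008 0.0121 0.0102
-0.004 0.012 0.0101
0.0 0.0118 0.0102
0.004 0.0117 0.0101
0.008 0.0116 0.01
0.012 0.012 0.0099
0.016 0.1887 0.0112
0.02 0.1899 0.1874
0.024 0.1952 0.1851
0.028 0.1884 0.1629
0.032 0.1795 0.1612
0.036 0.1705 0.1615
0.04 0.0118 0.0098
0.044 0.0121 0.0102
0.048 0.0359 0.0343
0.052 0.0359 0.0121
0.056 0.0041 0.0028
0.06 0.0296 0.0278
0.064 0.0295 0.0175
0.068 0.0005 -0.0012
0.072 0.0004 -0.0012
0.076 0.0008 -0.0014
```

Emit:
{"name": "servo_tool", "arguments": {
  "series": [
    [[0, 0, 0.006, 0, 0, 0, 0], [0, 0, 0.011, 0, 0, 0, 0], [0, 0, 0.015, 0, 0, 0, 0], [0, 0, 0.018, 0, 0, 0, 0], [0, 0, 0.0205, 0, 0, 0, 0], [0, 0, 0.0205, 0, 0, 0, 0]]
  ]
}}

```text
time_s: 17.57
tool_pos: [0.6237, 0.1533, 0.0708]
tool_rot: [179.9, 0.2, 86.9]
force: [-1.8, -1.5, 4.6]
grip_width: 0.0119
grasp_force: 50.0
```

```bash
python3 - <<'E'
from h import *
st()
E
```

```text
t 17.57 grip [0.6236 0.1533 0.0898] yaw -3.14 tilt 0.12 q [-31.6  24.3  19.4  94.8  -8.7  62.3 -13. ] F [-1.8 -1.5  4.6] w 0.0119 g 49.99542544595897
```

Floor contact (4.6 N up). Release.

Emit:
{"name": "servo_tool", "arguments": {
  "series": [
    [[0, 0, -0.001, 0, 0, 0, 0.5], [0, 0, -0.001, 0, 0, 0, 0.5], [0, 0, -0.001, 0, 0, 0, 0.5], [0, 0, -0.001, 0, 0, 0, 0.5], [0, 0, -0.001, 0, 0, 0, 0.5], [0, 0, -0.001, 0, 0, 0, 0.5], [0, 0, -0.001, 0, 0, 0, 0.5], [0, 0, -0.001, 0, 0, 0, 0.5]]
  ]
}}

```text
time_s: 18.23
tool_pos: [0.6236, 0.1537, 0.0702]
tool_rot: [179.9, 0.2, 86.9]
force: [0.2, 0.1, 0.3]
grip_width: 0.0428
grasp_force: 0.0
```

```bash
python3 - <<'E'
from h import *
st()
E
```

```text
t 18.23 grip [0.6236 0.1537 0.0892] yaw -3.13 tilt 0.13 q [-31.7  24.4  19.3  94.8  -8.7  62.2 -13. ] F [0.2 0.1 0.3] w 0.0428 g 0.0
```

Rise straight up 180 mm.

Emit:
{"name": "servo_tool", "arguments": {
  "series": [
    [[0, 0, -0.03, 0, 0, 0, 0.5], [0, 0, -0.08, 0, 0, 0, 0.5], [0, 0, -0.15, 0, 0, 0, 0.5], [0, 0, -0.23, 0, 0, 0, 0.5], [0, 0, -0.32, 0, 0, 0, 0.5], [0, 0, -0.42, 0, 0, 0, 0.5], [0, 0, -0.52, 0, 0, 0, 0.5], [0, 0, -0.6, 0, 0, 0, 0.5], [0, 0, -0.6, 0, 0, 0, 0.5], [0, 0, -0.6, 0, 0, 0, 0.5]]
  ]
}}

```text
time_s: 19.07
tool_pos: [0.6242, 0.1542, 0.2528]
tool_rot: [179.6, 0.1, 86.9]
force: [0.2, 1.0, -0.3]
grip_width: 0.0436
grasp_force: 0.0
```

```bash
python3 - <<'E'
from h import *
st(); tub()
o=get_obs();c=eyes.read_camera("wrist")
T=np.eye(4);T[:3,:3]=R.from_euler("xyz",o["tool_rot"],degrees=True).as_matrix();T[:3,3]=o["tool_pos"]
P=cloud(c,T@np.array(c["mount"])); z=P[...,2]
a=np.radians(-3.13);t=np.array([np.cos(a),np.sin(a)]);n=np.array([-t[1],t[0]]);D=P[...,:2]-[.5238,.1593]
X,Y=D@t,D@n; 
for lo in np.arange(-.0,.1,.02):
    print(lo.round(2),[np.median(z[q]).round(4) if (q:=(X>lo)&(X<lo+.02)&(abs(Y-y)<.008)&(z<.1)).any() else None for y in(-.03,0,.03)])
b=(z>.08)&(z<.12)&(abs(X-.1)<.05)&(abs(Y)<.05); print("blade",rect(P[b]),z[b].max())
c=eyes.read_camera("scene");P=cloud(c);f=c["frame"].astype(int)
m=(np.hypot(P[...,0]-TUB[0],P[...,1]-TUB[1])<.054)&(P[...,2]>.0105)&(P[...,2]<.04)&(c["depth"]>0)
k,l,s,ce=cv2.connectedComponentsWithStats(m.astype(np.uint8))
for i in range(1,k):
    if s[i,4]>20: print("scene",s[i,4],P[l==i].mean(0).round(3))
cv2.imwrite("pics/final.png",c["frame"][...,::-1])
E
```

```text
t 19.07 grip [0.6241 0.1542 0.2718] yaw -3.14 tilt 0.35 q [-32.8  17.   20.8  82.7  -5.9  81.1 -15.1] F [ 0.2  1.  -0.3] w 0.0436 g 0.0
tub px 2538 [0.0018 0.0052 0.0268]
167 [ 0.533 -0.181  0.019] 0.033
310 [ 0.472 -0.136  0.025] 0.041
rim ((506.9250793457031, -152.7939453125), 64.78255462646484) 0.05986097881657326
-0.0 [np.float64(0.0043), np.float64(0.0043), np.float64(0.0043)]
0.02 [np.float64(0.0046), np.float64(0.0042), np.float64(0.0042)]
0.04 [np.float64(0.0045), np.float64(0.0043), np.float64(0.0044)]
0.06 [np.float64(0.0045), np.float64(0.0044), np.float64(0.0045)]
0.08 [np.float64(0.0044), np.float64(0.0042), np.float64(0.0049)]
blade (array([624.1, 156.1]), array([35.7, 11.9]), 87.02) 0.10958956588568236
scene 313 [ 0.477 -0.135  0.023]
```

```bash
python3 - <<'E'
from h import *
c=eyes.read_camera("top");P=cloud(c);P0=cloud(pickle.load(open("pics/top0.pkl","rb")))
d=P[...,2]-P0[...,2]
m=(np.hypot(P[...,0]-TUB[0],P[...,1]-TUB[1])<.06)&(d>.004)&(d<.03)
D=(d*1000).round().astype(int); v,u=np.where(m); print(m.sum())
for r in range(v.min()-1,v.max()+2): print("".join(chr(48+min(9,max(0,D[r,q]//2))) if m[r,q] else "." for q in range(u.min()-1,u.max()+2)))
t=(P[...,0]>.39)&(P[...,0]<.5)&(P[...,1]>.115)&(P[...,1]<.21)&(c["depth"]>0); print("tray near max z",np.percentile(P[t][:,2],[50,98]))
E
```

```text
409
.................................................................
.....................................3...........................
...........................2...........2.........................
.................................................................
.................................................................
.................................................................
......................................3.2........................
..................2............3.........2..2....................
...............2.................................................
...............................................2.................
.........................3..........................3............
.........3...2..........22..........2............................
..............................................2..................
...........2....2..................2.........2...................
..............3...........................................2......
..............................2......................3...........
..................3.................3.22
[... 2467 characters left out ...]

.............999.......996999996898...........2..................
..............9........99899.987998..............................
...............59999.9.989989899885.2............................
................2..9....8798999987...............................
........................6989899976..2.......2....................
..........................666687.................................
....................................3............................
............................3...........2........................
......................................3..........................
.................................................................
tray near max z [0.00443713 0.67844441]
```

The depth difference shows three discs in the tub: two on the floor and a third resting on them, with its top near 41 mm, below the 60 mm rim. The scoop is flat and the tub hasn't moved.

```bash
python3 -c "
from cell import env
print(env.sign_off())"
```

```text
the job is handed in; nothing more can be done
None
```

All three feet were scooped up together and tipped into the round tub, which is still upright; the scoop is back flat on the tray floor and released, and the job is handed in at about 19 s (no verdict was returned).

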